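Find the red-dotted streak plate and set it out in the tray

ROBOT

A 6-joint arm with a two-finger parallel gripper is mounted at the origin on the work surface. World frame = base frame: x ahead of the robot, y to its left, z up, the work surface at z = 0. Lengths are in mm, angles in rad, forces in N, time in s.
With the tool pointing down it reaches from about 275 to 875 mm from the base axis. Payload 12.5 kg.
Tool frame: the origin (TCP) lies at the very end of the fingers, on their centre line; the grasp point (between the pads) lies 19 mm behind it; z points along the fingers, y is the direction in which the jaws open and shut (so a half turn about z gives the same grasp; the last joint's range is limited). The gripper opens to 85 mm and grips with 20 to 120 N. Pads are 22 mm wide; open, the fingers measure 114 mm over their backs; the gripper's body (76 mm by 85 mm) begins 54 mm behind the grasp point. The pads swing forward as they close: fully open they stand 13 mm farther back than shut.
Start: joints at [1.067, 0.351, 1.652, -0, 1.139, -0.085], TCP at [223.633, 502.466, 210.39] pointing down, gripper open.
Joint ranges: [-2.75, 2.75], [-0.79, 2.1], [0.01, 2.65], [-1.57, 4.71], [0.07, 3.14], [-2.87, 2.87]. Speed limits (rad/s): [2.22, 2.22, 2.79, 3.14, 3.14, 3.14].

INTERFACE

Orientations are given as a unit quaternion [w, x, y, z].
In Python, from rig import manip gives the robot as it stands.
- The arm moves only by the tool drive_tool, never from a script. Its argument "series" is text: rows parted by semicolons, each of 7 numbers parted by spaces: the shift along the tool's x, y, z in mm, then the turn, a rotation vector about the tool's x, y, z in degrees, then the closure, from 0 (fully open) to 1 (shut). In form: dx dy dz rx ry rz fingers; .... A call has 1 to 20 rows; each row is the pose to reach, as a shift and turn from the pose commanded when the call began, along the tool's axes at that moment; what a row does not reach only later rows make up. A row lasts 1/8 s, in which the tool goes at most 62.5 mm and 10.7 degrees, less where a joint would pass 70% of its speed; a pose out of reach is approached as far as the arm can. A call with a gripper value outside its range is refused whole. The fingers move at their own pace and stop on an object; "grip_force" is the grip in N (left out, the last holds). Time passes only in rows, so rows that repeat a pose let the fingers close. It gives the time, the measured TCP pose, the force and the opening at its end, in the units of the state.
- manip.observe(): the state, without advancing time (a new reading comes with each control period).
- manip.read_camera(name): name is "scene" or "top"; returns a dict with "image" (400x640x3 uint8, red, green, blue), "fx", "fy", "cx", "cy" (pixels), "k1" (the pictures are not rectified: a ray, as slopes to the right and down, at radius r is drawn at 1 + k1 r^2 times it, then the intrinsics apply), "camera_from_world" (4x4, takes a point from world to camera coordinates). Camera axes: x right, y down, z forward; pixel columns grow to the right and rows downward; lengths in mm; the calibration is good to about 2 mm. A picture is of the moment at which its call begins. There is no depth.
- manip.hand_in(): hands the job in, once; it reports no verdict.
The state is a dict: "time": time; "qpos": joint angles; "joint_velocities": joint speeds; "joint_efforts": joint torques, N m; "tool_pos": TCP position; "ee_rot": TCP orientation; "ft_force": force on the tool from outside, world axes, zero at the start; "torque": the same for the moment, N m; "grip_width": opening from 0.0 (shut) to 1.0 (fully open).
Only numpy, scipy, OpenCV 4.12 (cv2) and the standard library are available. Lean on these libraries where they do the work, as an engineer would, in place of code of your own. Each camera call takes 0.05 s, during which the arm holds its last target.

TASK

One of the three white streak plates leaning in the grey rack has a red dot on its underside. Turn plates over in their places, so that they come to rest leaning on the other side of the rack, until the red dot shows; then take that plate and lay it gently flat on the blue pad of the metal tray, red dot up. Leave the other plates in the rack, either way over, and do not disturb the beaker, the bottle or the probe.

Things in the scene. Friction and masses are not known exactly. Their poses are not given: they have to be found in the camera images.
- rack: Grey turn-over rack, fixed: base 120 x 270 x 8 mm, three V rests side by side at y = -85, 0, 85 mm. Origin: centre of the base's underside; z up, +x away from the robot. Each V has two slopes at 35 degrees from level, 26 mm wide, rising 45 mm towards -x and +x from its bottom; a leaning plate overhangs them by 9 mm at each side and 25 mm at its free end.
- rack_mid (a point): Bottom of the middle V: x = 0, y = 0, 18 mm above the bench; axes as the rack's (the other two lie 85 mm to either side along y). A plate swung up about this line and past upright falls onto the other slope by itself. Low cheeks (x -15 to 15 mm, up to 30 mm above the bench) stand 3 mm beside each plate's lower end.
- plate_a: One of three look-alike white porcelain plates, 70 (x) x 44 (y) x 8 (z) mm, ~60 g, shuffled; the names do not tell which has the dot. Origin: centre of its underside, z out of its beige-patched top. Starts leaning to the robot, +x end down in a V, -x end up and free; turned over, it leans away, underside up. One underside has a red dot, 24 mm wide, 5 mm from the origin to +x; the others are plain.
- plate_b: One of three look-alike white porcelain plates, 70 (x) x 44 (y) x 8 (z) mm, ~60 g, shuffled; the names do not tell which has the dot. Origin: centre of its underside, z out of its beige-patched top. Starts leaning to the robot, +x end down in a V, -x end up and free; turned over, it leans away, underside up. One underside has a red dot, 24 mm wide, 5 mm from the origin to +x; the others are plain.
- plate_c: One of three look-alike white porcelain plates, 70 (x) x 44 (y) x 8 (z) mm, ~60 g, shuffled; the names do not tell which has the dot. Origin: centre of its underside, z out of its beige-patched top. Starts leaning to the robot, +x end down in a V, -x end up and free; turned over, it leans away, underside up. One underside has a red dot, 24 mm wide, 5 mm from the origin to +x; the others are plain.
- tray: Metal dissecting tray with a blue pad, 220 (x) x 170 (y) x 35 mm, walls 3 mm, fixed to the bench. Origin: centre of its underside; z up.
- tray_pad (a point): Centre of the top of the tray's flat blue pad (10 mm above the bench; rim 25 mm above the pad). Axes as the tray's.
- beaker: Bystander: glass beaker, 68 mm across, 90 mm tall, standing. Origin: centre of its underside.
- bottle: Bystander: white bottle with a blue cap, 56 mm across, 120 mm tall, standing. Origin: centre of its underside.
- probe: Bystander: lying probe with a square yellow handle, 9 x 9 x 100 mm, and a thin steel tip 70 mm long. Length along its y; the origin lies under the handle, 20 mm from its tip end.
Not all that is in view belongs to the job. Leave any brown look-alike of the plate_b alone.

How it is judged:
By the outcome, as a careful person would: the job done as asked, in the order asked, and still so for the second after the job is handed in, with the robot touching nothing.
It also fails if it takes over 72 s, if anything falls off the work surface, if the arm or the gripper's body presses on something with over 40 N, if the wrist force passes 120 N, or if a joint passes its speed limit or range.

## Working session

There is one attempt and no reset: what is moved stays moved. The work goes in short steps, Python scripts to look and compute and a tool call to move; the robot and the scene stay as the last step left them, time stands still between calls to the robot, and variables do not carry over. Pictures are saved under pics/ and viewed, and the job is handed in when it is done.

Besides the shell and the picture viewer there is one more tool, called after "Request:" as name(argument=value, ...), one argument or row to a line, values as JSON. drive_tool: Moves the arm, as the interface text tells. Its arguments: {"type":"object","properties":{"series":{"type":"string"},"grip_force":{"type":"number"}},"required":["series"]}

```bash
ls; mkdir -p pics; cat > h.py <<'E'
import numpy as np, cv2, json
from rig import manip
def shot(n,tag):
    c=manip.read_camera(n); im=np.array(c['image']); cv2.imwrite(f'pics/{tag}.png',im[:,:,::-1]); 
    np.savez(f'pics/{tag}.npz',im=im,K=[c['fx'],c['fy'],c['cx'],c['cy'],c['k1']],T=np.array(c['camera_from_world'])); return c
class Cam:
    def __init__(s,tag):
        d=np.load(f'pics/{tag}.npz'); s.im=d['im']; s.K=d['K']; s.T=d['T']
    def ray(s,u,v):
        fx,fy,cx,cy,k=s.K; xd=np.array([(u-cx)/fx,(v-cy)/fy]); x=xd.copy()
        for _ in range(30): x=xd/(1+k*(x@x))
        R=s.T[:3,:3]; return -R.T@s.T[:3,3], R.T@np.array([x[0],x[1],1])
    def onz(s,u,v,z):
        o,d=s.ray(u,v); return o+d*(z-o[2])/d[2]
    def proj(s,p):
        fx,fy,cx,cy,k=s.K; q=s.T[:3,:3]@np.array(p)+s.T[:3,3]; x=q[:2]/q[2]; x=x*(1+k*(x@x)); return np.array([fx*x[0]+cx,fy*x[1]+cy])
def tri(rs):
    A=0;b=0
    for o,d in rs:
        d=d/np.linalg.norm(d); P=np.eye(3)-np.outer(d,d); A=A+P; b=b+P@o
    return np.linalg.solve(A,b)
E
python3 - <<'E'
from h import *
shot('scene','s0');shot('top','t0')
for t in('s0','t0'):
    c=Cam(t);print(c.K,np.round(c.ray(320,200)[0]))
print(manip.observe())
E
```

```text
pics
[ 4.95591729e+02  4.95591729e+02  3.24068003e+02  2.00505343e+02
 -1.19955836e-01] [1272.  -80.  812.]
[4.67448176e+02 4.67448176e+02 3.21376455e+02 2.00185672e+02
 1.69536921e-04] [ 401.   -7. 1014.]
{'time': 0.1, 'qpos': array([ 1.06741421e+00,  3.51163629e-01,  1.65236372e+00, -5.33962231e-06,
        1.13911085e+00, -8.46286488e-02]), 'joint_velocities': array([ 0.00083613, -0.00121512, -0.0013012 ,  0.00117147, -0.00034864,
        0.00057083]), 'joint_efforts': array([ 1.33951216e-03, -5.06835079e+01, -2.91873801e+01, -3.83235442e-05,
        2.65683673e-03,  3.18035586e-05]), 'tool_pos': array([223.4773982 , 502.19647457, 209.92114809]), 'ee_rot': array([-1.49173516e-04,  2.07849164e-01,  9.78160750e-01, -5.01045187e-04]), 'ft_force': array([-0.57405531,  0.22178735,  0.54988061]), 'torque': array([-0.04196324, -0.02375181,  0.00122403]), 'grip_width': 0.9990003717010038}
```

View pics/s0.png

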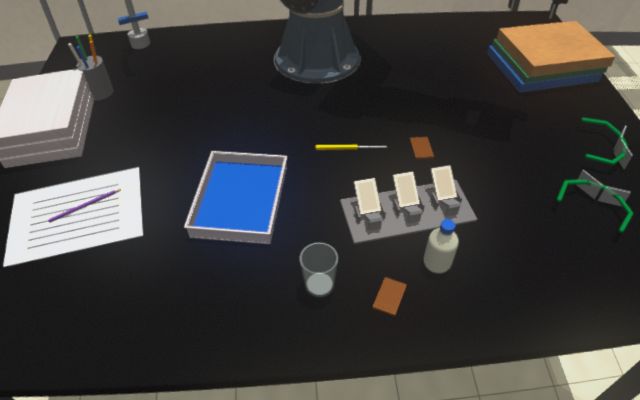

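View pics/t0.png

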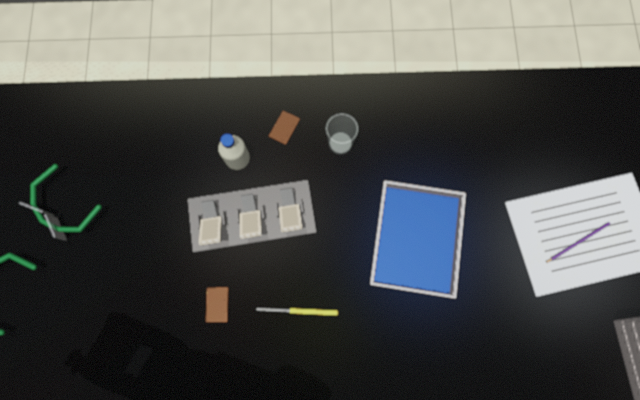

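The scene view shows the rack at about (408,208), the tray at (238,197), the probe at (350,147), the beaker at (319,270) and the bottle at (440,247). In the top view the rack is at (252,216) and the tray at (419,239). Next I'll measure them.

```bash
python3 - <<'E'
from h import *
c=Cam('t0');s=Cam('s0')
im=c.im
cr=cv2.resize(im[165:265,175:335],None,fx=5,fy=5,interpolation=cv2.INTER_CUBIC);cv2.imwrite('pics/z_t0.png',cr[:,:,::-1])
cr=cv2.resize(s.im[150:250,330:490],None,fx=5,fy=5,interpolation=cv2.INTER_CUBIC);cv2.imwrite('pics/z_s0.png',cr[:,:,::-1])
for n,cam in(('t',c),('s',s)):
    h=cv2.cvtColor(cam.im,cv2.COLOR_RGB2HSV)
    m=((h[...,0]>100)&(h[...,0]<125)&(h[...,1]>150)&(h[...,2]>90)).astype(np.uint8)
    k,l,st,ce=cv2.connectedComponentsWithStats(m)
    i=1+st[1:,4].argmax(); cs,_=cv2.findContours((l==i).astype(np.uint8),0,2); r=cv2.minAreaRect(cs[0]); a=cv2.approxPolyDP(cv2.convexHull(cs[0]),6,True)[:,0]
    w=[cam.onz(u,v,10) for u,v in a]; print(n,a.tolist(),np.round(w).tolist(),np.round(np.mean(w,0)))
    # plates beige
    m=((h[...,0]<30)&(h[...,1]>25)&(h[...,1]<110)&(h[...,2]>150)).astype(np.uint8)
    k,l,st,ce=cv2.connectedComponentsWithStats(m)
    for i in range(1,k):
        if 60<st[i,4]<900: print(' comp',st[i],ce[i])
E
```

```text
t [[457, 199], [448, 292], [375, 280], [388, 188]] [[631.0, -307.0, 10.0], [431.0, -270.0, 10.0], [460.0, -117.0, 10.0], [660.0, -157.0, 10.0]] [ 545. -213.   10.]
 comp [351  35  23  26 134] [359.55970149  49.78358209]
 comp [ 0 50 16 12 73] [ 6.94520548 56.04109589]
 comp [279 204  22  24 365] [289.35068493 215.74246575]
 comp [239 210  22  26 386] [249.32124352 222.15544041]
 comp [200 218  21  23 383] [209.51436031 228.42819843]
s [[216, 162], [280, 166], [266, 230], [194, 225]] [[427.0, -268.0, 10.0], [455.0, -119.0, 10.0], [639.0, -153.0, 10.0], [613.0, -304.0, 10.0]] [ 534. -211.   10.]
 comp [608  45  32  46 831] [628.05655836  68.35499398]
 comp [432 166  25  34 630] [443.82857143 182.46349206]
 comp [393 172  26  35 655] [405.95572519 188.83053435]
 comp [354 178  27  36 658] [367.60030395 196.0668693 ]
 comp [433 241  16  10  65] [441.61538462 245.35384615]
 comp [ 20 397  29   3  86] [ 34.13953488 398.01162791]
```

View pics/z_t0.png

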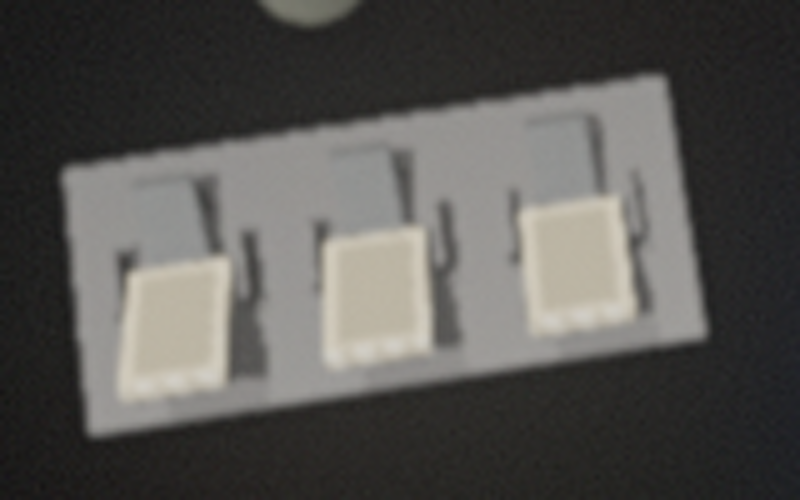

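View pics/z_s0.png

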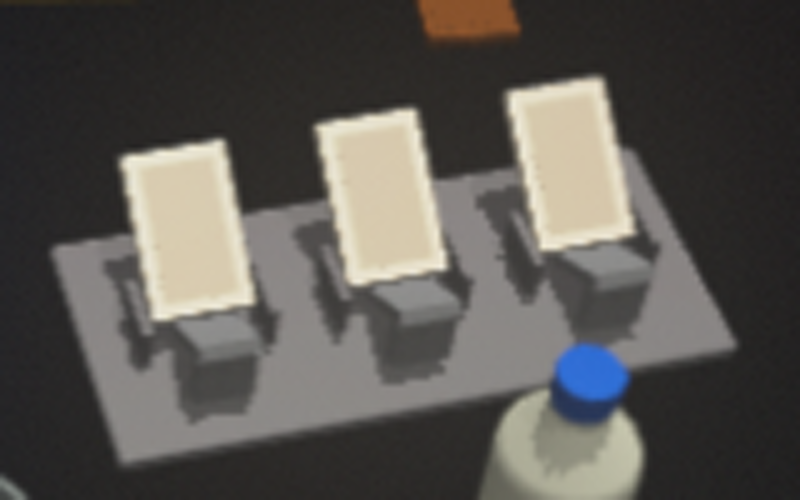

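```bash
python3 - <<'E'
from h import *
c=Cam('t0');s=Cam('s0')
T=[(187.4,198.6),(308,180),(316.6,233),(193,252.4)]
S=[(477.2,219.4),(354.8,243.2),(340.6,199.4),(456.4,180)]
P=np.array([c.onz(u,v,8) for u,v in T]);Q=np.array([s.onz(u,v,8) for u,v in S])
for A in(P,Q):
    print(np.round(A[:,:2],1).tolist(),A.mean(0)); 
    y=(A[0]-A[1]+A[3]-A[2])/2; print(np.degrees(np.arctan2(-y[0],y[1])),np.linalg.norm(y))
# plates: free-end top corner via two view beige comps centroid triangulate
tc=[(209.5,228.4),(249.3,222.2),(289.35,215.7)];sc=[(443.8,182.5),(406,188.8),(367.6,196.1)]
for a,b in zip(tc,sc): print(np.round(tri([c.ray(*a),s.ray(*b)]),1))
# probe / bottle / beaker
for p in[(293,312),(338,313),(257,310)]: print('probe',np.round(c.onz(*p,5)))
for p in[(228,140)]: print('cap',np.round(c.onz(*p,120)))
E
```

```text
[[649.2, 288.1], [684.3, 20.1], [564.2, 3.9], [529.4, 271.4]] [606.80019134 145.85111698   8.        ]
7.441160164465797 270.0242458837571
[[651.2, 289.0], [687.7, 24.3], [568.5, 8.4], [534.9, 274.6]] [610.58001103 149.06372556   8.        ]
7.529036929899643 267.7326640257915
[574.3 228.5  45.7]
[585.  144.5  45.9]
[596.9  60.6  44.8]
probe [399.  58.   5.]
probe [394. -37.   5.]
probe [405. 133.   5.]
cap [742. 177. 120.]
```

```bash
cat >> h.py <<'E'
from scipy.spatial.transform import Rotation as Ro
YAW=7.5; V0=np.array([608.5,147.5,18.]); RR=Ro.from_euler('z',YAW,degrees=True)
def rk(yoff,x,z,t,yaw=YAW,o=V0):
    """TCP pose from rack coords (rel. V bottom) and forward tilt t deg"""
    rr=Ro.from_euler('z',yaw,degrees=True); a=np.radians(t); z_=np.array([np.sin(a),0,-np.cos(a)]);y_=np.array([0,1.,0]);x_=np.cross(y_,z_)
    return o+rr.apply([x,yoff,z]), rr*Ro.from_matrix(np.c_[x_,y_,z_])
def rows(poses):
    ob=manip.observe(); q=ob['ee_rot']; R=Ro.from_quat([q[1],q[2],q[3],q[0]]); p=ob['tool_pos']
    for P,Q in poses:
        print(np.round(R.inv().apply(P-p),1), np.round((R.inv()*Q).as_rotvec(degrees=True),1), ' world',np.round(P,1))
def st():
    ob=manip.observe();q=ob['ee_rot']; R=Ro.from_quat([q[1],q[2],q[3],q[0]]).as_matrix()
    print(ob['time'],ob['tool_pos'].round(1),'z',R[:,2].round(3),'y',R[:,1].round(3),'F',ob['ft_force'].round(1),'g',round(ob['grip_width'],3),'q',ob['qpos'].round(2))
E
python3 - <<'E'
from h import *
a=rk(-85,-29.5,18.5,40)
pre=rk(-85,-29.5-58,18.5+69,40)
rows([pre,a])
E
```

```text
[-465.8 -285.6  104.7] [-11.  -39.  -30.2]  world [532.8  51.8 105.5]
[-515.2 -255.2  173.6] [-11.  -39.  -30.2]  world [590.3  59.4  36.5]
```

Request:
drive_tool(
  series="-230 -140 0 -6 -20 -15 0.3;-466 -286 40 -11 -39 -30 0.3;-466 -286 40 -11 -39 -30 0.3;-466 -286 40 -11 -39 -30 0.3;-466 -286 40 -11 -39 -30 0.3;-466 -286 40 -11 -39 -30 0.3;-466 -286 40 -11 -39 -30 0.3;-466 -286 40 -11 -39 -30 0.3;-466 -286 40 -11 -39 -30 0.3;-466 -286 40 -11 -39 -30 0.3;-466 -286 105 -11 -39 -30.2 0.3;-466 -286 105 -11 -39 -30.2 0.3;-466 -286 105 -11 -39 -30.2 0.3",
  grip_force=25,
)

```text
time: 1.72
tool_pos: [493.2, 110.6, 158.6]
ee_rot: [0.318, -0.066, 0.945, 0.034]
ft_force: [-1.1, 0.3, -0.5]
grip_width: 0.696
```

```bash
python3 - <<'E'
from h import *
st()
shot('scene','s1');shot('top','t1')
rows([rk(-85,-29.5,18.5,40)])
for t in('s1','t1'):
    c=Cam(t); u,v=c.proj(rk(-85,-20,40,0)[0]).astype(int); cr=c.im[max(v-60,0):v+60,u-80:u+80]
    cv2.imwrite(f'pics/z_{t}.png',cv2.resize(cr,None,fx=4,fy=4,interpolation=cv2.INTER_CUBIC)[:,:,::-1])
a=cv2.imread('pics/z_s1.png');
E
```

```text
1.725 [493.2 110.6 158.6] z [ 0.597  0.106 -0.795] y [-0.147  0.989  0.022] F [-1.1  0.3 -0.5] g 0.696 q [ 0.1   0.14  2.27  0.54  0.09 -2.13]
[  2.6 -67.2 149.4] [ 1.5 -2.7 -0.1]  world [590.3  59.4  36.5]
```

View pics/s1.png

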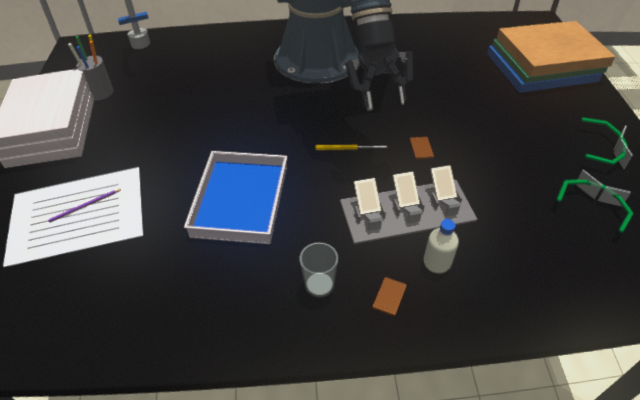

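```bash
cat >> h.py <<'E'
def G(t0=24,s=58,ahead=21):
    a=np.radians(35);b=np.radians(t0)
    return np.array([-np.cos(a)*s+4*np.sin(a)+ahead*np.sin(b), np.sin(a)*s+4*np.cos(a)-ahead*np.cos(b)])
def swing(yo,th,lift,t0=24,dx=0,**k):
    g=G(t0,**k); c,s=np.cos(np.radians(th)),np.sin(np.radians(th))
    return rk(yo,c*g[0]+s*g[1]+dx,-s*g[0]+c*g[1]+lift,t0-th)
def pre(yo,d,t0=24,**k):
    g=G(t0,**k);b=np.radians(t0); return rk(yo,g[0]-d*np.sin(b),g[1]+d*np.cos(b),t0)
E
python3 - <<'E'
from h import *
print(G())
rows([pre(-85,70),pre(-85,0)])
E
```

```text
[-36.67504332  17.35958688]
[ -7.1 -65.2  77.8] [ 1.5 13.3  0.1]  world [555.   54.7  99.3]
[  9.  -67.1 146. ] [ 1.5 13.3  0.1]  world [583.2  58.4  35.4]
```

Request:
drive_tool(
  series="-2 -30 20 1.5 7 0 0.3;-7 -65 45 1.5 13.3 0 0.3;-7 -65 78 1.5 13.3 0 0.3;-7 -65 78 1.5 13.3 0 0.3;-7 -65 78 1.5 13.3 0 0.3;-7 -65 78 1.5 13.3 0 0.3;-7 -65 78 1.5 13.3 0 0.3",
)

```text
time: 2.7
tool_pos: [554.7, 55.8, 100.4]
ee_rot: [0.208, -0.066, 0.976, 0.014]
ft_force: [-0.2, -0.0, -0.3]
grip_width: 0.703
```

```bash
python3 - <<'E'
from h import *
st()
rows([pre(-85,70),pre(-85,0)])
E
```

```text
2.7 [554.7  55.8 100.4] z [ 0.404  0.054 -0.913] y [-0.134  0.991 -0.001] F [-0.2 -0.  -0.3] g 0.703 q [-0.01  0.37  2.04  0.19  0.32 -1.88]
[ 0.3 -1.1  1.1] [0.  0.1 0.2]  world [555.   54.7  99.3]
[ 0.3 -1.1 71.1] [0.  0.1 0.2]  world [583.2  58.4  35.4]
```

Request:
drive_tool(
  series="0 -1 36 0 0 0 0.3;0 -1 71 0 0 0 0.3;0 -1 71 0 0 0 0.3;0 -1 71 0 0 0 0.3",
)

```text
time: 3.2
tool_pos: [583.5, 58.5, 35.8]
ee_rot: [0.208, -0.066, 0.976, 0.014]
ft_force: [-0.1, -0.0, 0.1]
grip_width: 0.699
```

```bash
cat >> h.py <<'E'
def zoom(cam,tag,p,f=5):
    shot(cam,tag); c=Cam(tag); u,v=c.proj(p).astype(int); u=min(max(u,75),565);v=min(max(v,55),345)
    cv2.imwrite(f'pics/z_{tag}.png',cv2.resize(c.im[v-55:v+55,u-75:u+75],None,fx=f,fy=f,interpolation=cv2.INTER_CUBIC)[:,:,::-1])
E
python3 - <<'E'
from h import *
st()
rows([pre(-85,0)])
zoom('scene','s2',rk(-85,-20,25,0)[0]);zoom('top','t2',rk(-85,-20,25,0)[0])
E
```

```text
3.2 [583.5  58.5  35.8] z [ 0.404  0.054 -0.913] y [-0.134  0.991 -0.001] F [-0.1 -0.   0.1] g 0.699 q [-0.01  0.53  1.99  0.28  0.21 -1.97]
[ 0.4 -0.   0.3] [0.  0.  0.2]  world [583.2  58.4  35.4]
```

View pics/z_s2.png

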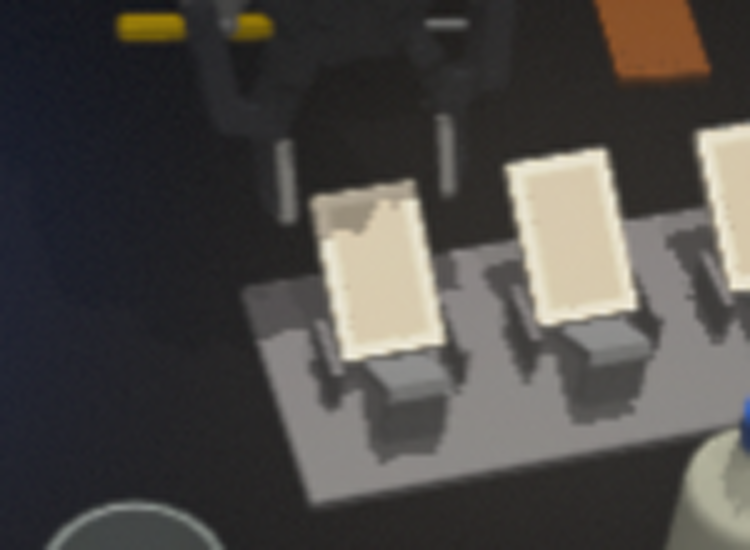

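```bash
python3 - <<'E'
from h import *
c=Cam('s2'); u,v=c.proj(rk(-85,-20,25,0)[0]).astype(int)
ob=manip.observe();q=ob['ee_rot']; R=Ro.from_quat([q[1],q[2],q[3],q[0]]).as_matrix();p=ob['tool_pos']
tozoom=lambda P:((c.proj(P)-[u-75,v-55])*5).round()
for d in(0,10,20,30,40): print(d,tozoom(p-R[:,2]*d+R[:,1]*30),tozoom(p-R[:,2]*d-R[:,1]*30))
g=rk(-85,-47.5,37,0)[0];print('plate pt',tozoom(rk(-85,-47.5+2.3,33.3+3.3,0)[0]), tozoom(rk(-63,-57.3,40.2,0)[0]),tozoom(rk(-107,-57.3,40.2,0)[0]))
E
```

```text
0 [434. 250.] [297. 273.]
10 [433. 228.] [295. 252.]
20 [432. 206.] [294. 230.]
30 [431. 184.] [292. 208.]
40 [429. 162.] [290. 186.]
plate pt [363. 216.] [406. 181.] [305. 198.]
```

View pics/z_t2.png

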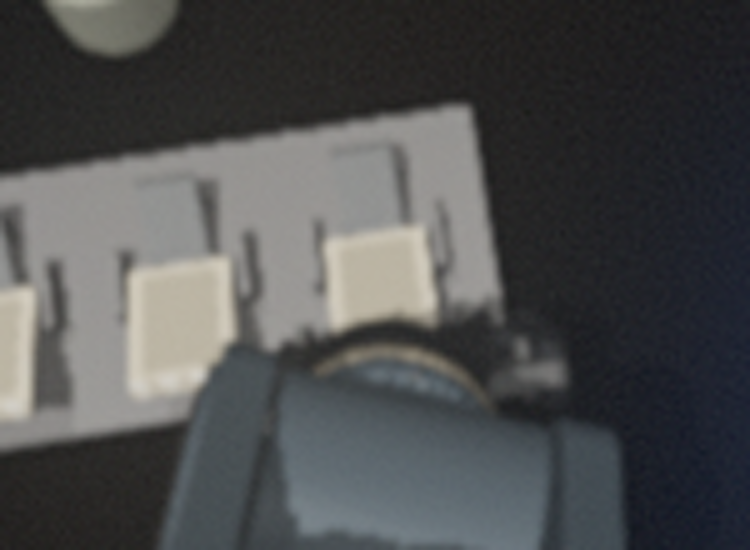

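```bash
python3 - <<'E'
from h import *
c=Cam('s2'); u,v=c.proj(rk(-85,-20,25,0)[0]).astype(int)
cr=c.im[v-55:v+10,u-40:u+40].astype(float); cr=np.clip((cr/255)**0.4*255,0,255).astype(np.uint8)
cv2.imwrite('pics/g2.png',cv2.resize(cr,None,fx=9,fy=9,interpolation=cv2.INTER_CUBIC)[:,:,::-1])
E
```

```text
(no output)
```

View pics/g2.png

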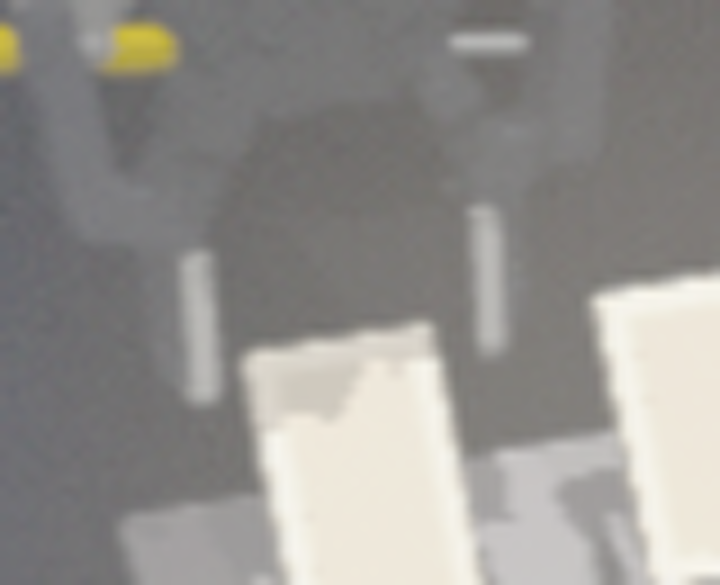

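Request:
drive_tool(
  series="0 0 10 0 0 0 0.3;0 0 10 0 0 0 1;0 0 10 0 0 0 1;0 0 10 0 0 0 1;0 0 10 0 0 0 1",
)

```text
time: 3.92
tool_pos: [587.5, 59.0, 25.6]
ee_rot: [0.207, -0.066, 0.976, 0.014]
ft_force: [0.1, -0.3, -0.9]
grip_width: 0.507
```

```bash
python3 - <<'E'
from h import *
st()
zoom('scene','s3',rk(-85,-30,25,0)[0],6)
E
```

```text
3.925 [587.5  59.   25.6] z [ 0.403  0.054 -0.914] y [-0.134  0.991 -0.001] F [ 0.1 -0.3 -0.9] g 0.507 q [-0.01  0.56  1.98  0.3   0.19 -1.99]
```

View pics/z_s3.png

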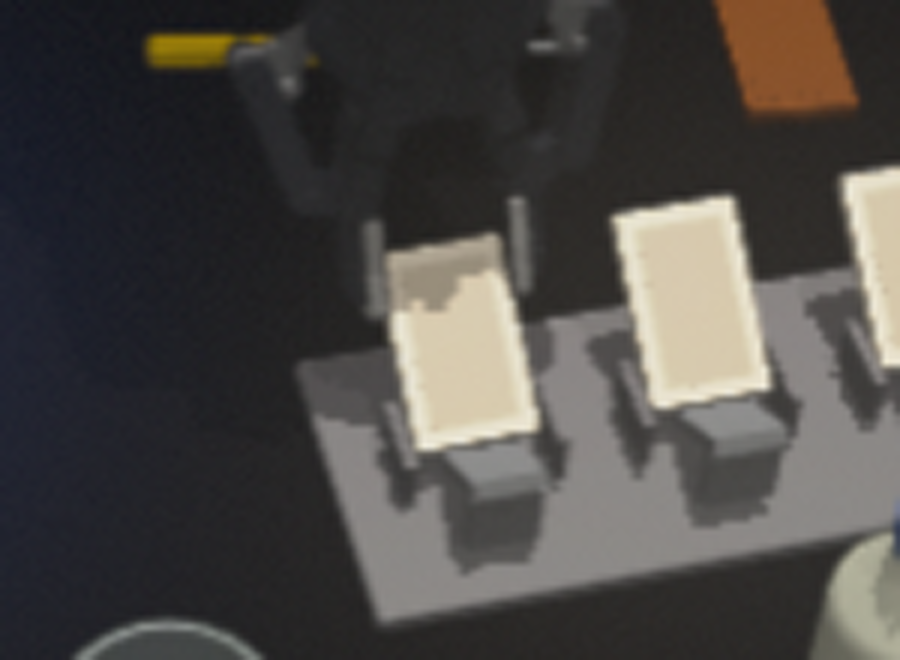

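Pads are on the plate sides, with tips near (375,315) and (528,290), and the opening reads 0.507, which is about 43 mm. Next I'll compute the swing.

```bash
python3 - <<'E'
from h import *
ths=[0,6,13,20,27,34,41,48,55,60,65,65]
L=[8,9,9,9,9,9,9,9,9,9,9,8]
rows([swing(-85,t,l,ahead=31) for t,l in zip(ths,L)])
E
```

```text
[-3.3  0.  -8. ] [ 0.  -0.   0.2]  world [587.3  59.   34.2]
[ -6.    0.  -11.5] [0.  6.  0.2]  world [588.3  59.1  38.6]
[ -9.    0.  -14.3] [ 0.  13.   0.2]  world [589.9  59.3  42.3]
[-12.4   0.  -16.7] [ 0.  20.   0.2]  world [592.   59.6  45.9]
[-16.    0.  -18.6] [-0.  27.   0.2]  world [594.5  59.9  49.1]
[-19.8  -0.  -20.1] [-0.  34.   0.2]  world [597.4  60.3  52.1]
[-23.8  -0.  -21.2] [-0.  41.   0.2]  world [600.5  60.7  54.6]
[-27.8  -0.  -21.7] [-0.  48.   0.2]  world [604.   61.2  56.7]
[-32.   -0.  -21.7] [-0.1 55.   0.2]  world [607.7  61.7  58.4]
[-34.9  -0.1 -21.4] [-0.1 60.   0.2]  world [610.5  62.   59.4]
[-37.8  -0.1 -20.9] [-0.1 65.   0.2]  world [613.3  62.4  60. ]
[-37.4  -0.1 -20. ] [-0.1 65.   0.2]  world [613.3  62.4  59. ]
```

Request:
drive_tool(
  series="-3 0 -8 0 0 0 1;-6 0 -11.5 0 6 0 1;-9 0 -14.5 0 13 0 1;-12.5 0 -16.5 0 20 0 1;-16 0 -18.5 0 27 0 1;-20 0 -20 0 34 0 1;-24 0 -21 0 41 0 1;-28 0 -21.5 0 48 0 1;-32 0 -21.5 0 55 0 1;-35 0 -21.5 0 60 0 1;-38 0 -21 0 65 0 1;-38 0 -21 0 65 0 1;-38 0 -21 0 65 0 1;-38 0 -21 0 65 0 1",
)

```text
time: 5.72
tool_pos: [613.6, 62.4, 61.1]
ee_rot: [-0.348, -0.063, 0.935, -0.024]
ft_force: [0.2, 0.8, -1.1]
grip_width: 0.507
```

```bash
python3 - <<'E'
from h import *
st()
zoom('scene','s4',rk(-85,-10,35,0)[0],6)
zoom('top','t4',rk(-85,-10,35,0)[0],5)
E
```

```text
5.725 [613.6  62.4  61.1] z [-0.649 -0.088 -0.756] y [-0.134  0.991 -0.001] F [ 0.2  0.8 -1.1] g 0.507 q [ 0.05  1.05  0.96 -0.06  1.84 -1.65]
```

View pics/z_s4.png

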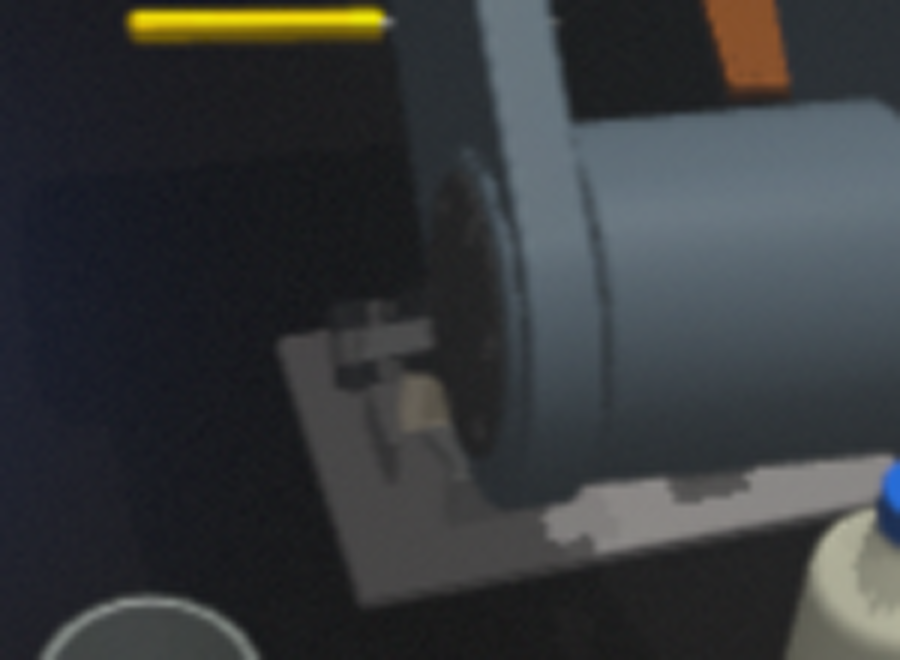

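View pics/z_t4.png

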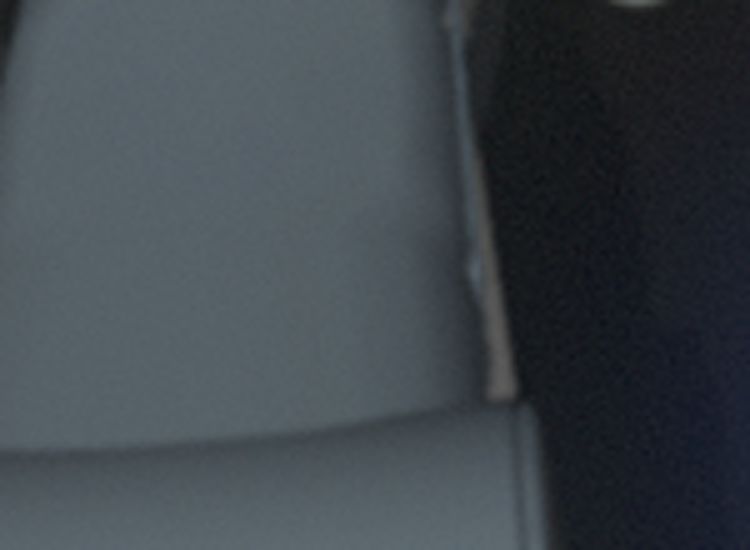

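Request:
drive_tool(
  series="0 0 0 0 0 0 0.3;0 0 0 0 0 0 0.3;0 0 0 0 0 0 0.3;0 0 0 0 0 0 0.3;0 0 0 0 0 0 0.3",
)

```text
time: 6.45
tool_pos: [613.5, 62.5, 60.2]
ee_rot: [-0.349, -0.063, 0.935, -0.024]
ft_force: [0.1, -0.3, 0.2]
grip_width: 0.699
```

```bash
python3 - <<'E'
from h import *
st()
zoom('scene','s5',rk(-85,-10,35,0)[0],6)
E
```

```text
6.45 [613.5  62.5  60.2] z [-0.65  -0.088 -0.755] y [-0.134  0.991 -0.001] F [ 0.1 -0.3  0.2] g 0.699 q [ 0.05  1.06  0.96 -0.06  1.84 -1.65]
```

View pics/z_s5.png

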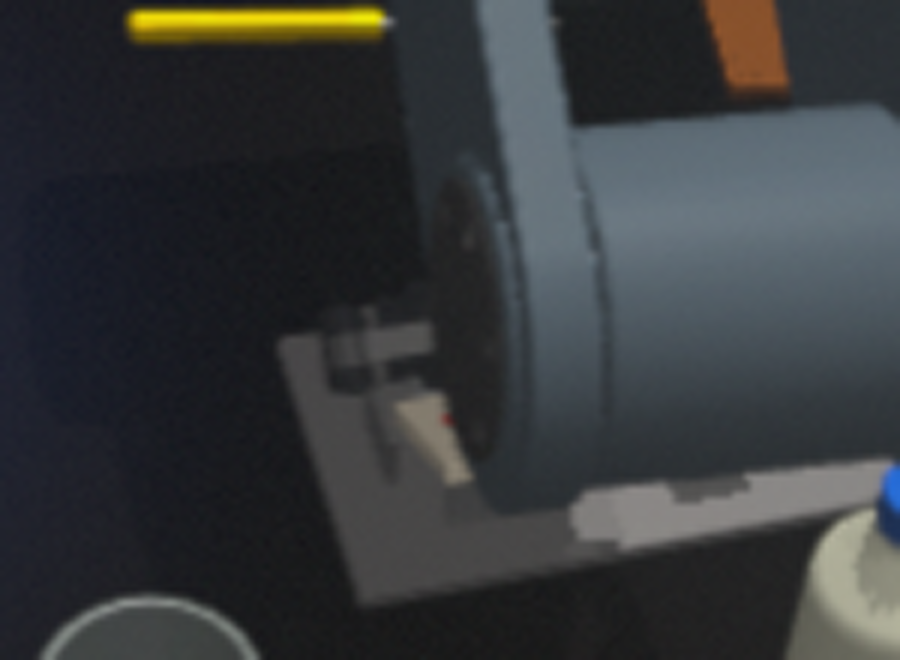

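```bash
python3 - <<'E'
from h import *
c=Cam('s3'); u,v=c.proj(rk(-85,-30,25,0)[0]).astype(int)
p,Q=swing(-85,0,0,ahead=31); p=np.array([587.5,59,25.6]); R=Q.as_matrix()
tz=lambda P:((c.proj(P)-[u-75,v-55])*6).round()
for xo in(-11,0,11):
  for d in(0,6,12,18,24): print(xo,d,tz(p-R[:,2]*d+R[:,1]*25+R[:,0]*xo),tz(p-R[:,2]*d-R[:,1]*25+R[:,0]*xo))
E
```

```text
-11 0 [524. 360.] [386. 384.]
-11 6 [523. 345.] [385. 369.]
-11 12 [522. 329.] [384. 353.]
-11 18 [521. 314.] [382. 337.]
-11 24 [520. 298.] [381. 322.]
0 0 [515. 348.] [378. 371.]
0 6 [514. 332.] [377. 356.]
0 12 [513. 317.] [376. 341.]
0 18 [512. 302.] [375. 325.]
0 24 [511. 286.] [373. 309.]
11 0 [506. 336.] [371. 359.]
11 6 [505. 320.] [369. 344.]
11 12 [504. 305.] [368. 328.]
11 18 [503. 290.] [367. 313.]
11 24 [502. 274.] [366. 297.]
```

```bash
cat >> h.py <<'E'
def pk(s,d,t=27,yo=-85):
    """TCP for flipped plate: d = TCP distance past plate mid plane along tool"""
    a=np.radians(35);b=np.radians(t); m=np.array([np.cos(a)*s-4*np.sin(a),np.sin(a)*s+4*np.cos(a)])
    return rk(yo,m[0]+d*np.sin(b),m[1]-d*np.cos(b),t)
E
python3 - <<'E'
from h import *
rows([pk(40,-120),pk(40,-40)])
E
```

```text
[ 73.2  -0.1 -56.9] [ -0.1 -68.    0.2]  world [595.8  60.1 151.1]
[ -1.   -0.1 -26.9] [ -0.1 -68.    0.2]  world [631.8  64.8  79.9]
```

Request:
drive_tool(
  series="0 0 -50 0 0 0 0.3;0 0 -100 0 0 0 0.3;10 0 -110 0 -10 0 0.3;25 0 -105 0 -20 0 0.3;40 0 -95 0 -30 0 0.3;50 0 -85 0 -40 0 0.3;60 0 -75 0 -50 0 0.3;70 0 -65 0 -60 0 0.3;73 0 -57 0 -68 0 0.3;73 0 -57 0 -68 0 0.3;73 0 -57 0 -68 0 0.3;73 0 -57 0 -68 0 0.3;73 0 -57 0 -68 0 0.3;73 0 -57 0 -68 0 0.3",
)

```text
time: 8.25
tool_pos: [596.3, 60.3, 151.1]
ee_rot: [0.233, -0.065, 0.97, 0.015]
ft_force: [0.4, 0.1, -0.1]
grip_width: 0.702
```

```bash
python3 - <<'E'
from h import *
st()
rows([pk(40,-120),pk(40,-40)])
zoom('scene','s6',rk(-85,-10,60,0)[0],5)
zoom('top','t6',rk(-85,10,35,0)[0],5)
E
```

```text
8.25 [596.3  60.3 151.1] z [ 0.45   0.06  -0.891] y [-0.134  0.991 -0.001] F [ 0.4  0.1 -0.1] g 0.702 q [-0.01  0.33  1.94  0.16  0.41 -1.85]
[ 0.4 -0.1 -0.2] [ 0.1 -0.   0.2]  world [595.8  60.1 151.1]
[ 0.4 -0.2 79.8] [ 0.1 -0.   0.2]  world [631.8  64.8  79.9]
```

View pics/z_s6.png

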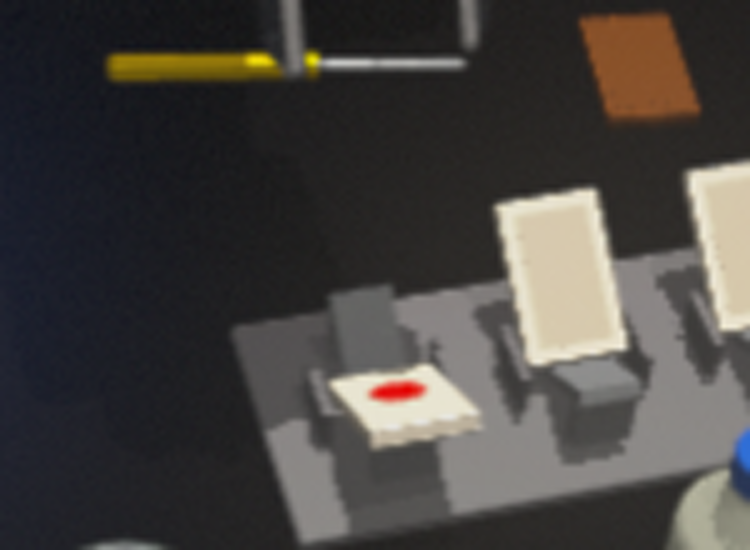

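View pics/z_t6.png

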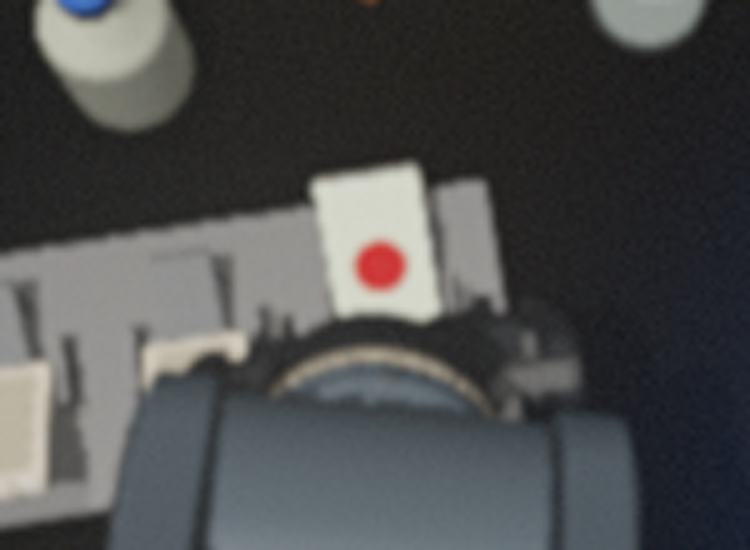

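The red dot shows on the right-hand plate, at (397,391) in the scene zoom and (381,265) in the top zoom. The fingertips are at (292,75) and (472,45). I'll measure how far they stand behind the TCP, and the plate pose.

```bash
python3 - <<'E'
from h import *
c=Cam('s6'); u,v=c.proj(rk(-85,-10,60,0)[0]).astype(int); u=max(u,75);v=max(v,55)
ob=manip.observe();q=ob['ee_rot']; R=Ro.from_quat([q[1],q[2],q[3],q[0]]).as_matrix();p=ob['tool_pos']
tz=lambda P:((c.proj(P)-[u-75,v-55])*5).round()
for xo in(-11,0,11):
  for d in(0,6,12,18,24): print(xo,d,tz(p-R[:,2]*d+R[:,1]*33+R[:,0]*xo),tz(p-R[:,2]*d-R[:,1]*33+R[:,0]*xo))
# dot
t=Cam('t6');r=[]
for cam in(c,t):
    im=cam.im.astype(int); m=((im[...,0]>120)&(im[...,1]<80)&(im[...,2]<80)).astype(np.uint8)
    k,l,stt,ce=cv2.connectedComponentsWithStats(m); i=1+stt[1:,4].argmax(); print(stt[i],ce[i]); r.append(cam.ray(*ce[i]))
D=tri(r); print('dot',D, RR.inv().apply(D-V0))
E
```

```text
-11 0 [472. 119.] [305. 146.]
-11 6 [471. 104.] [303. 131.]
-11 12 [470.  89.] [302. 116.]
-11 18 [469.  74.] [301. 101.]
-11 24 [468.  59.] [299.  85.]
0 0 [463. 111.] [298. 138.]
0 6 [462.  96.] [296. 123.]
0 12 [461.  81.] [295. 108.]
0 18 [460.  66.] [294.  93.]
0 24 [459.  51.] [292.  78.]
11 0 [454. 103.] [291. 130.]
11 6 [454.  89.] [289. 115.]
11 12 [453.  74.] [288. 100.]
11 18 [452.  59.] [287.  85.]
11 24 [451.  44.] [285.  70.]
[369 211   9   3  21] [373.0952381 211.9047619]
[283 193   8   8  49] [286.57142857 196.67346939]
dot [638.85032791  66.05768843  43.03689845] [ 19.46032183 -84.70707404  25.03689845]
```

```bash
python3 - <<'E'
from h import *
c=Cam('s6'); u,v=c.proj(rk(-85,-10,60,0)[0]).astype(int)
cr=c.im[v-80:v-15,u-40:u+40].astype(float); cr=np.clip((cr/255)**0.4*255,0,255).astype(np.uint8)
cv2.imwrite('pics/g6.png',cv2.resize(cr,None,fx=9,fy=9,interpolation=cv2.INTER_CUBIC)[:,:,::-1])
E
```

```text
(no output)
```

View pics/g6.png

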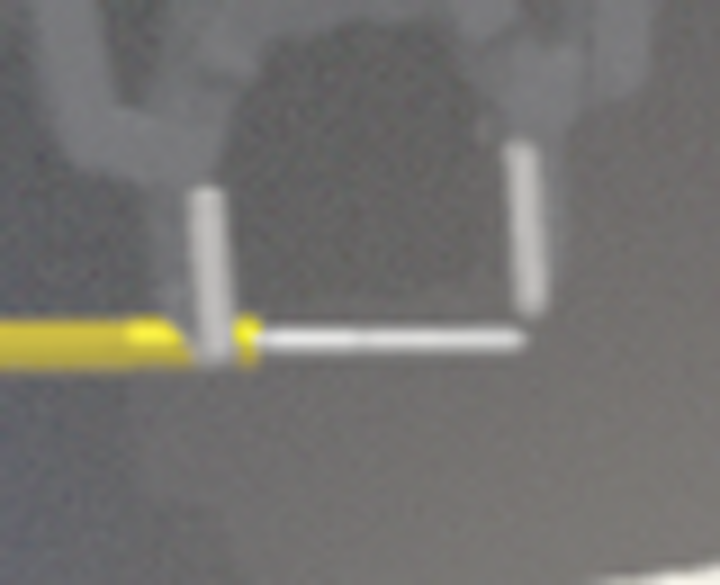

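```bash
python3 - <<'E'
from h import *
rows([pk(40,0),pk(40,27)])
E
```

```text
[  0.2  -0.2 119.8] [ 0.1 -0.   0.2]  world [649.8  67.2  44.2]
[  0.2  -0.2 146.8] [ 0.1 -0.   0.2]  world [662.   68.8  20.2]
```

Request:
drive_tool(
  series="0 0 50 0 0 0 0.3;0 0 90 0 0 0 0.3;0 0 120 0 0 0 0.3;0 0 130 0 0 0 0.3;0 0 130 0 0 0 0.3;0 0 130 0 0 0 0.3",
)

```text
time: 9.1
tool_pos: [654.7, 68.0, 36.6]
ee_rot: [0.234, -0.065, 0.97, 0.015]
ft_force: [-0.3, 0.8, -0.2]
grip_width: 0.701
```

```bash
python3 - <<'E'
from h import *
st()
rows([pk(40,27)])
zoom('scene','s7',rk(-85,10,30,0)[0],6)
E
```

```text
9.1 [654.7  68.   36.6] z [ 0.451  0.06  -0.89 ] y [-0.134  0.991 -0.001] F [-0.3  0.8 -0.2] g 0.701 q [ 0.01  0.62  1.84  0.26  0.22 -1.94]
[ 1.  -0.2 17.9] [0.  0.1 0.2]  world [662.   68.8  20.2]
```

View pics/z_s7.png

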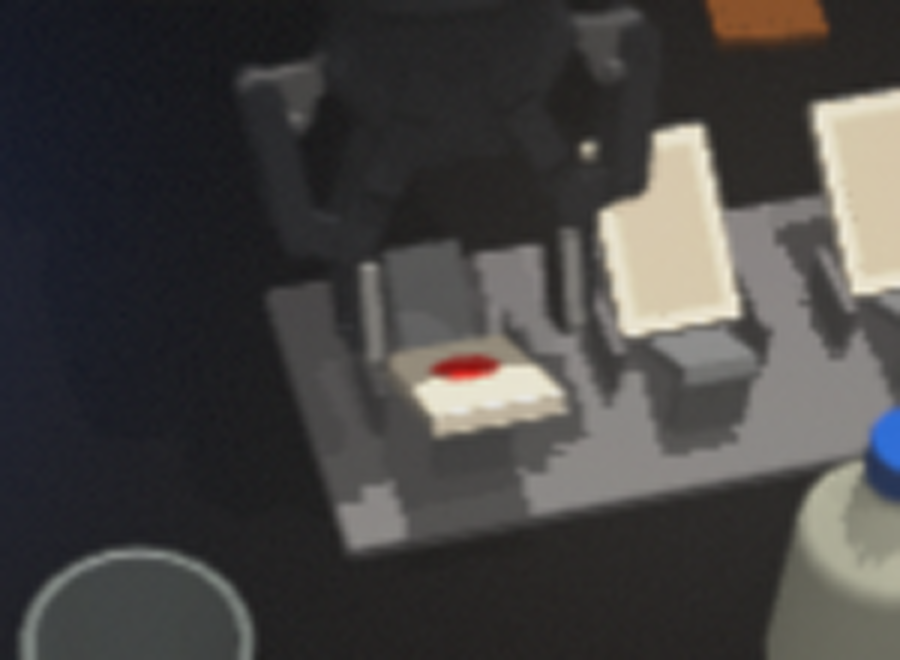

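Request:
drive_tool(
  series="0.5 0 9 0 0 0 0.3;1 0 18 0 0 0 0.3;1 0 18 0 0 0 0.3;1 0 18 0 0 0 0.3",
)

```text
time: 9.65
tool_pos: [661.7, 69.0, 18.7]
ee_rot: [0.233, -0.065, 0.97, 0.015]
ft_force: [0.4, 0.8, -0.2]
grip_width: 0.699
```

```bash
python3 - <<'E'
from h import *
st()
zoom('scene','s8',rk(-85,10,30,0)[0],6)
E
```

```text
9.65 [661.7  69.   18.7] z [ 0.45   0.06  -0.891] y [-0.134  0.991 -0.001] F [ 0.4  0.8 -0.2] g 0.699 q [ 0.01  0.66  1.83  0.29  0.2  -1.96]
```

View pics/z_s8.png

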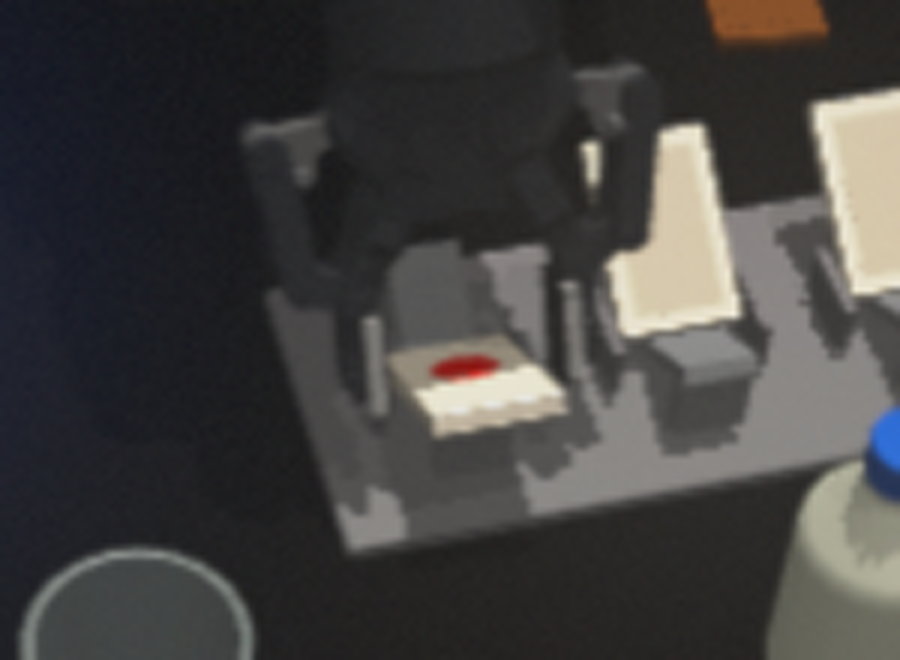

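Request:
drive_tool(
  series="0 0 0 0 0 0 1;0 0 0 0 0 0 1;0 0 0 0 0 0 1;0 0 0 0 0 0 1",
  grip_force=30,
)

```text
time: 10.2
tool_pos: [661.7, 68.9, 19.1]
ee_rot: [0.233, -0.065, 0.97, 0.015]
ft_force: [-3.8, -1.8, 6.0]
grip_width: 0.501
```

```bash
python3 - <<'E'
from h import *
st()
zoom('scene','s9',rk(-85,10,30,0)[0],6)
# tray edges
c=Cam('t0');im=c.im[170:310,360:480]; cv2.imwrite('pics/tray.png',cv2.resize(im,None,fx=4,fy=4,interpolation=cv2.INTER_CUBIC)[:,:,::-1])
E
```

```text
10.2 [661.7  68.9  19.1] z [ 0.45   0.06  -0.891] y [-0.134  0.991 -0.001] F [-3.8 -1.8  6. ] g 0.501 q [ 0.01  0.66  1.83  0.29  0.2  -1.96]
```

View pics/z_s9.png

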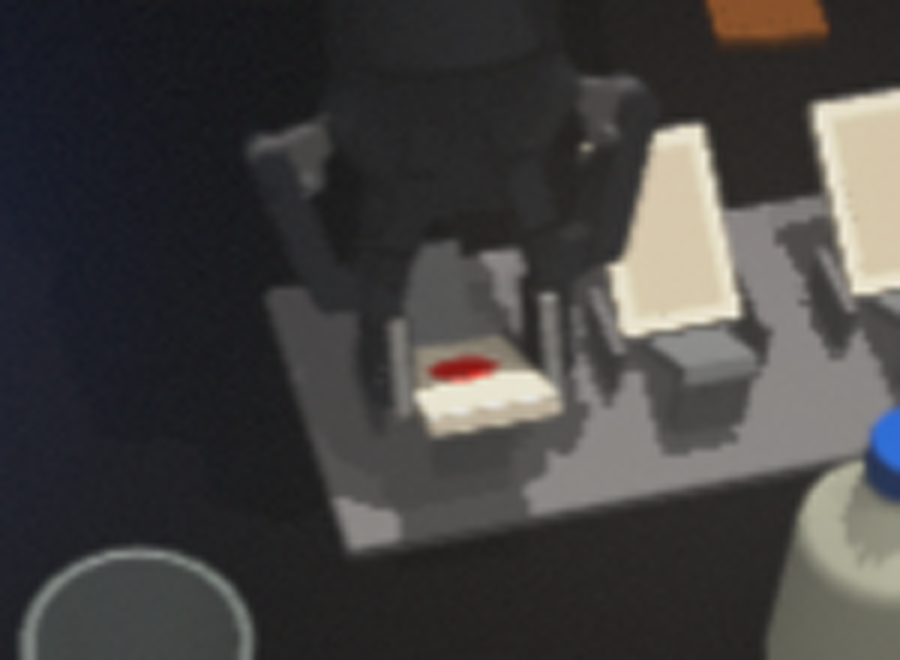

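View pics/tray.png

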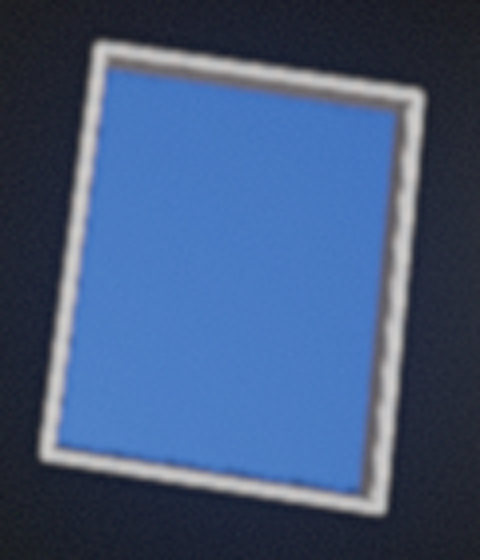

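```bash
python3 - <<'E'
from h import *
c=Cam('t0');s=Cam('s0')
P=np.array([c.onz(360+u/4,170+v/4,35) for u,v in[(97,40),(427,92),(385,515),(40,460)]]);print(P.round(),P.mean(0)); e=P[0]-P[3];print(np.degrees(np.arctan2(e[1],e[0])),np.linalg.norm(e))
print('beaker',c.onz(342,128,90),c.onz(340,144,0))
st()
p,R0=pk(40,0); ob=manip.observe(); 
up=(ob['tool_pos']+[0,0,90], Ro.from_euler('z',YAW,degrees=True)*Ro.identity()*Ro.identity())
up2=(ob['tool_pos']+[-20,-3,90], rk(0,0,0,-8)[1])
up1=(ob['tool_pos']+[0,0,60], rk(0,0,0,27)[1])
tr=(np.array([545,-212,110.]), rk(0,0,0,-8,yaw=-11)[1])
rows([up1,up2,tr])
E
```

```text
[[ 672. -146.   35.]
 [ 638. -322.   35.]
 [ 416. -279.   35.]
 [ 448. -104.   35.]] [ 543.5870151  -212.70671365   35.        ]
-10.722948571796465 227.5061979044682
beaker [772.81148757 -56.05044336  90.        ] [770.08516889 -54.77030818   0.        ]
10.25 [661.7  68.9  19.1] z [ 0.45   0.06  -0.891] y [-0.134  0.991 -0.001] F [-3.6 -1.1  5.9] g 0.507 q [ 0.01  0.66  1.83  0.29  0.2  -1.96]
[-27.3  -0.  -53.5] [0.  0.  0.2]  world [661.7  68.9  79.1]
[-22.9  -0.4 -89.4] [-0.  35.   0.2]  world [641.7  65.9 109.1]
[  95.4 -262.9 -150.4] [ 3.1 34.7 18.7]  world [ 545. -212.  110.]
```

Request:
drive_tool(
  series="-7 0 -14 0 0 0 1;-20 0 -40 0 0 0 1;-27 0 -60 0 5 0 1;-26 0 -75 0 15 0 1;-24 0 -88 0 25 0 1;-23 0 -90 0 35 0 1;-23 0 -90 0 35 0 1;-23 0 -90 0 35 0 1",
)

```text
time: 11.25
tool_pos: [641.2, 66.4, 108.6]
ee_rot: [-0.069, -0.067, 0.995, -0.005]
ft_force: [-0.6, -0.8, -0.3]
grip_width: 0.502
```

```bash
python3 - <<'E'
from h import *
st()
tr=(np.array([545,-212,100.]), rk(0,0,0,-8,yaw=-10.7)[1]); rows([tr])
p=manip.observe()['tool_pos']; zoom('scene','s10',p+[0,0,20],6); print(Cam('s10').proj(p+[0,0,20]))
E
```

```text
11.25 [641.2  66.4 108.6] z [-0.136 -0.019 -0.991] y [-0.134  0.991 -0.001] F [-0.6 -0.8 -0.3] g 0.502 q [ 0.04  0.7   1.36 -0.01  1.22 -1.66]
[ 130.1 -263.    26.9] [-2.6  0.1 18.2]  world [ 545. -212.  100.]
[376.18231054 183.75634263]
```

View pics/z_s10.png

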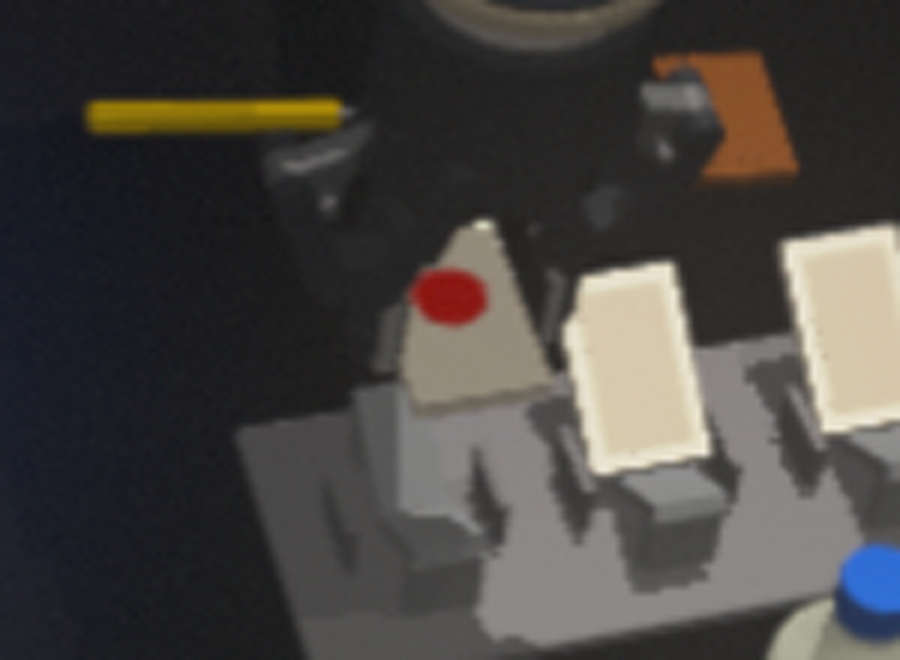

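```bash
python3 - <<'E'
from h import *
c=Cam('s10'); p=manip.observe()['tool_pos']; u,v=c.proj(p+[0,0,20]).astype(int)
q=manip.observe()['ee_rot'];R=Ro.from_quat([q[1],q[2],q[3],q[0]]).as_matrix(); n=R[:,1]
for nm,zx,zy,off in[('FR',548,383,22),('BR',493,222,22),('FL',412,403,-22),('FLbot',418,415,-22),('dot',450,297,0)]:
    o,d=c.ray(u-75+zx/6,v-55+zy/6); P=o+d*((n@(p+n*off-o))/(n@d)); print(nm,P.round(1),'tool frame',(R.T@(P-p)).round(1))
E
```

```text
FR [668.   92.2 132.7] tool frame [-26.7  22.  -27.6]
BR [607.9  84.  144. ] tool frame [ 35.   22.  -30.5]
FL [674.4  48.6 135. ] tool frame [-26.9 -22.  -30. ]
FLbot [680.6  49.5 136.4] tool frame [-32.9 -22.  -32.2]
dot [637.   65.8 141.4] tool frame [  8.5  -0.  -31.5]
```

```bash
python3 - <<'E'
from h import *
rows([(np.array([545,-212,108.]), rk(0,0,0,1,yaw=-10.7)[1]),(np.array([545,-212,60.]), rk(0,0,0,1,yaw=-10.7)[1])])
E
```

```text
[ 131.  -263.    19.4] [-1.1 -8.8 18.4]  world [ 545. -212.  108.]
[ 124.4 -262.9   66.9] [-1.1 -8.8 18.4]  world [ 545. -212.   60.]
```

Request:
drive_tool(
  series="22 -44 3 0 -3 3 1;44 -88 6 0 -6 6 1;66 -132 9 -1 -9 9 1;88 -176 12 -1 -9 12 1;110 -220 15 -1 -9 15 1;131 -263 19 -1 -9 18.4 1;131 -263 19 -1 -9 18.4 1;124 -263 67 -1 -9 18.4 1;124 -263 67 -1 -9 18.4 1;124 -263 67 -1 -9 18.4 1;124 -263 67 -1 -9 18.4 1",
)

```text
time: 12.68
tool_pos: [546.7, -212.1, 62.3]
ee_rot: [0.011, 0.093, 0.996, -0.003]
ft_force: [-0.3, -0.4, -0.7]
grip_width: 0.507
```

```bash
python3 - <<'E'
from h import *
st()
p=manip.observe()['tool_pos']; zoom('scene','s11',p+[0,0,20],6); c=Cam('s11')
u,v=c.proj(p+[0,0,20]).astype(int);print(u,v)
E
```

```text
12.675 [ 546.7 -212.1   62.3] z [ 0.021 -0.007 -1.   ] y [ 0.186  0.983 -0.003] F [-0.3 -0.4 -0.7] g 0.507 q [-0.45  0.59  1.69  0.    0.84 -1.84]
233 175
```

View pics/z_s11.png

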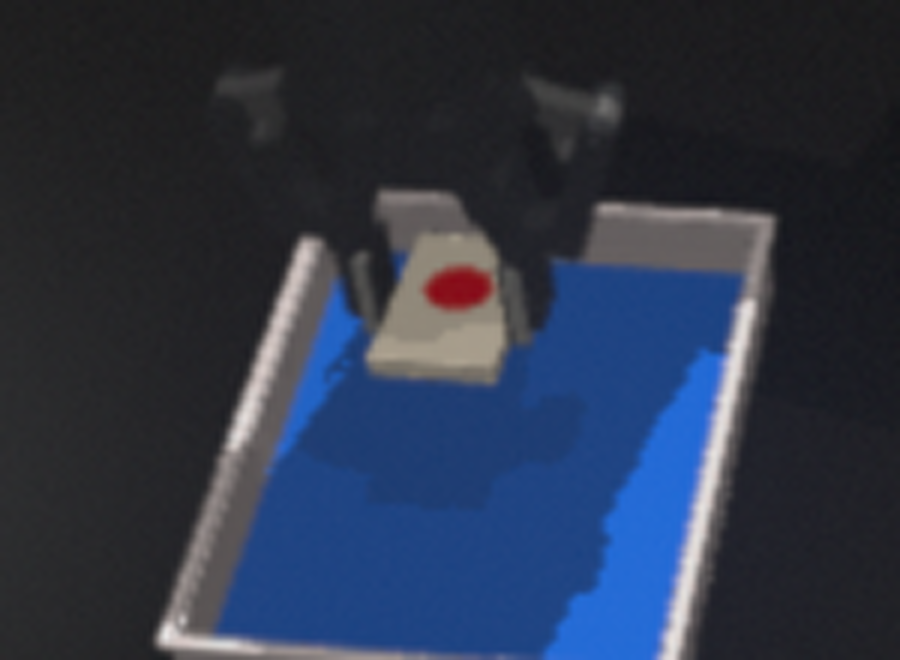

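```bash
python3 - <<'E'
from h import *
c=Cam('s11'); p=manip.observe()['tool_pos']; u,v=233,175
q=manip.observe()['ee_rot'];R=Ro.from_quat([q[1],q[2],q[3],q[0]]).as_matrix(); n=R[:,1]
for nm,zx,zy,off in[('FRt',500,368,22),('FRb',497,384,22),('FLt',368,358,-22),('FLb',370,373,-22),('BL',420,234,-22),('BR',487,232,22),('dot',459,288,0),('tipL',376,333,-24),('tipR',526,345,24)]:
    o,d=c.ray(u-75+zx/6,v-55+zy/6); P=o+d*((n@(p+n*off-o))/(n@d)); print(nm,P.round(1),'tool',(R.T@(P-p)).round(1))
    
E
```

```text
FRt [ 573.2 -194.6   89.9] tool [-23.5  22.  -27.4]
FRb [ 578.9 -195.7   88.2] tool [-29.3  22.  -25.6]
FLt [ 568.9 -238.6   94.8] tool [-27.6 -22.  -32.1]
FLb [ 570.2 -238.8   88.8] tool [-28.7 -22.  -26. ]
BL [ 500.  -225.6   85.2] tool [ 42.7 -22.  -24. ]
BR [ 561.6 -192.3  142. ] tool [-12.9  22.  -79.7]
dot [ 534.5 -209.7   90.9] tool [ 11.7  -0.  -29.1]
tipL [ 552.6 -237.6   90. ] tool [-11.3 -24.  -27.6]
tipR [ 549.4 -188.2   75.8] tool [  1.4  24.  -13.9]
```

Request:
drive_tool(
  series="0 0 25 0 0 0 1;0 0 48 0 0 0 1;0 0 60 0 0 0 1;0 0 66 0 0 0 1;0 0 66 0 0 0 1;0 0 66 0 0 0 1",
)

```text
time: 13.48
tool_pos: [547.4, -212.6, -4.7]
ee_rot: [0.01, 0.093, 0.996, -0.002]
ft_force: [-0.6, -0.3, -1.5]
grip_width: 0.507
```

```bash
python3 - <<'E'
from h import *
st()
p=manip.observe()['tool_pos']; zoom('scene','s12',np.array([546,-212,20]),6)
E
```

```text
13.475 [ 547.4 -212.6   -4.7] z [ 0.02  -0.007 -1.   ] y [ 0.186  0.983 -0.003] F [-0.6 -0.3 -1.5] g 0.507 q [-0.45  0.7   1.7   0.    0.72 -1.84]
```

View pics/z_s12.png

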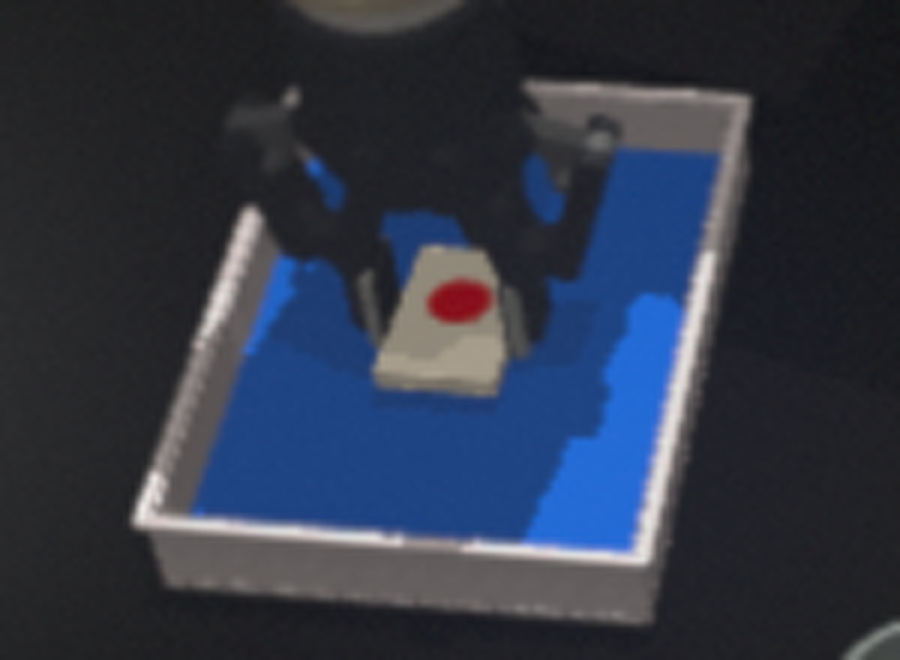

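Request:
drive_tool(
  series="0 0 1 0 0 0 1;0 0 2 0 0 0 1;0 0 3 0 0 0 1;0 0 3 0 0 0 1",
)

```text
time: 14.02
tool_pos: [547.0, -212.4, -8.6]
ee_rot: [0.009, 0.093, 0.996, -0.002]
ft_force: [0.2, -0.5, -1.6]
grip_width: 0.504
```

Request:
drive_tool(
  series="0 0 1 0 0 0 1;0 0 2 0 0 0 1;0 0 2 0 0 0 1",
)

```text
time: 14.4
tool_pos: [547.3, -212.5, -10.0]
ee_rot: [0.01, 0.093, 0.996, -0.002]
ft_force: [-1.3, -0.5, 4.9]
grip_width: 0.505
```

```bash
python3 - <<'E'
from h import *
st(); print(manip.observe()['torque'])
zoom('scene','s13',np.array([556,-212,20]),6); c=Cam('s13'); u,v=c.proj([556,-212,20]).astype(int)
cr=c.im[v-35:v+35,u-45:u+45].astype(float); cr=np.clip((cr/255)**0.6*255,0,255).astype(np.uint8)
cv2.imwrite('pics/g13.png',cv2.resize(cr,None,fx=8,fy=8,interpolation=cv2.INTER_CUBIC)[:,:,::-1])
E
```

```text
14.4 [ 547.3 -212.5  -10. ] z [ 0.019 -0.006 -1.   ] y [ 0.186  0.983 -0.003] F [-1.3 -0.5  4.9] g 0.505 q [-0.45  0.71  1.7   0.    0.71 -1.84]
[ 0.2174392   0.3727451  -0.00316034]
```

View pics/g13.png

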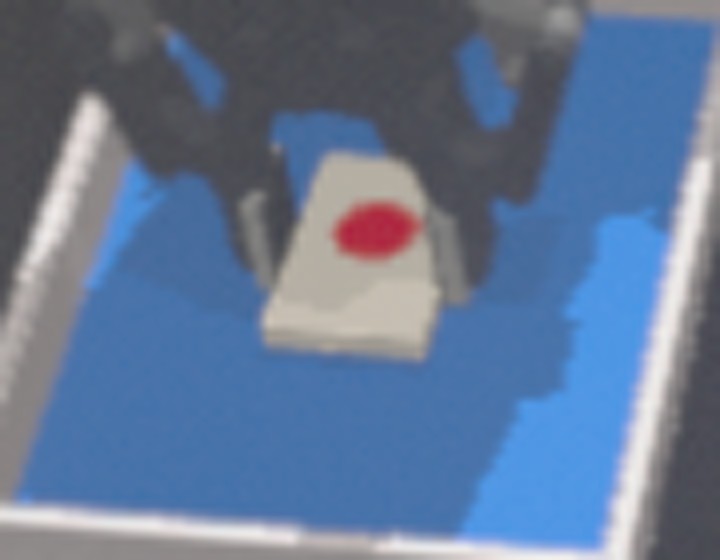

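Request:
drive_tool(
  series="0 0 0.5 0 0 0 1;0 0 1 0 0 0 1;0 0 1 0 0 0 1",
  grip_force=20,
)

```text
time: 14.82
tool_pos: [547.7, -212.5, -10.8]
ee_rot: [0.01, 0.094, 0.996, -0.002]
ft_force: [1.1, 2.0, 6.9]
grip_width: 0.506
```

Request:
drive_tool(
  series="0 0 0 0 0 0 0.48;0 0 0 0 0 0 0.45;0 0 0 0 0 0 0.4;0 0 0 0 0 0 0.35;0 0 0 0 0 0 0.35",
)

```text
time: 15.45
tool_pos: [547.1, -212.5, -11.5]
ee_rot: [0.009, 0.093, 0.996, -0.002]
ft_force: [-0.4, 0.3, -0.4]
grip_width: 0.649
```

```bash
python3 - <<'E'
from h import *
st()
zoom('scene','s14',np.array([556,-212,20]),6)
E
```

```text
15.45 [ 547.1 -212.5  -11.5] z [ 0.018 -0.006 -1.   ] y [ 0.186  0.983 -0.003] F [-0.4  0.3 -0.4] g 0.649 q [-0.45  0.71  1.7   0.    0.71 -1.84]
```

View pics/z_s14.png

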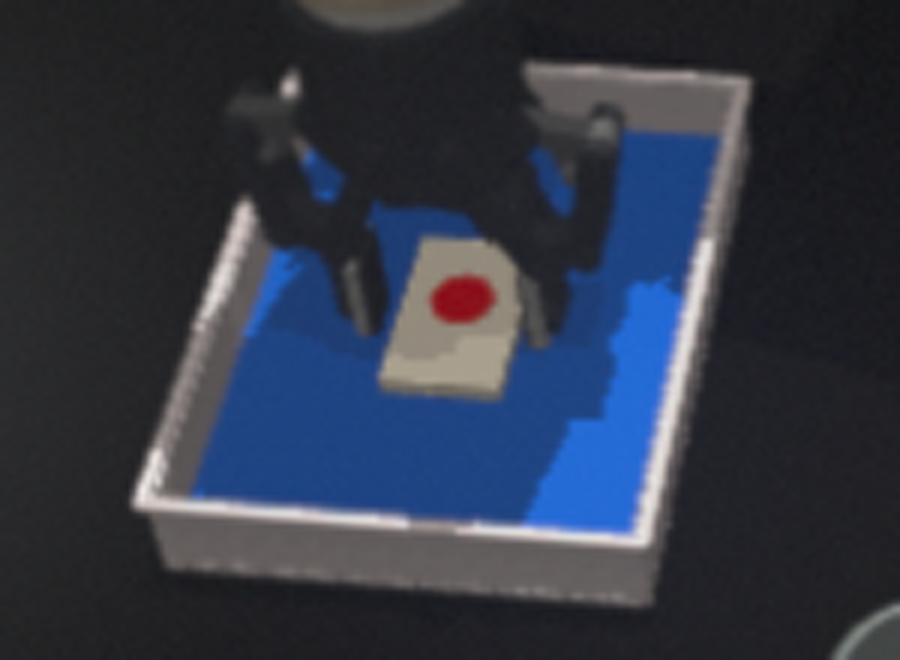

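Released, and the plate lies flat with the dot up at (463,298). I'll retract straight up.

Request:
drive_tool(
  series="0 0 -15 0 0 0 0.35;0 0 -45 0 0 0 0.35;0 0 -100 0 0 0 0.35;0 0 -160 0 0 0 0.35;60 0 -200 0 0 0 0.35;120 0 -220 0 0 0 0.35;180 0 -220 0 0 0 0.35;180 0 -220 0 0 0 0.35;180 0 -220 0 0 0 0.35;180 0 -220 0 0 0 0.35",
)

```text
time: 16.75
tool_pos: [367.3, -178.0, 205.3]
ee_rot: [0.01, 0.093, 0.996, -0.002]
ft_force: [-0.4, -0.5, 1.2]
grip_width: 0.651
```

```bash
python3 - <<'E'
from h import *
st();shot('scene','s15');shot('top','t15')
E
```

```text
16.75 [ 367.3 -178.   205.3] z [ 0.019 -0.006 -1.   ] y [ 0.186  0.983 -0.003] F [-0.4 -0.5  1.2] g 0.651 q [-0.57  0.08  2.01  0.01  1.03 -1.96]
```

View pics/s15.png

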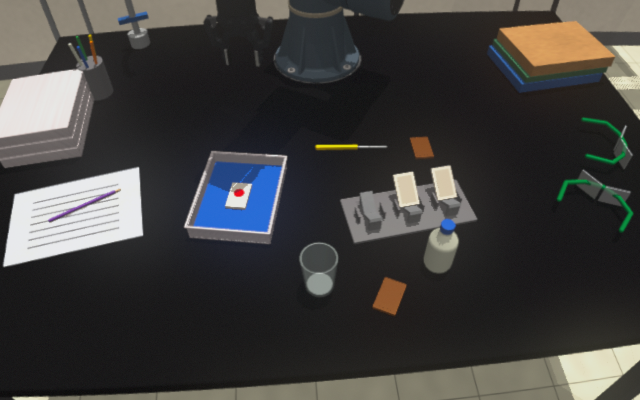

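View pics/t15.png

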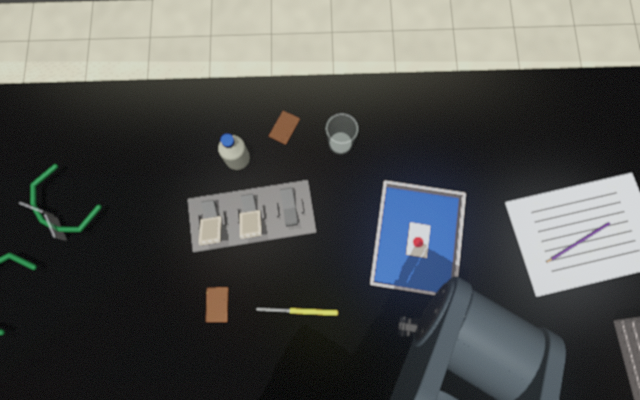

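The plate lies on the pad with its dot up, at (239,193) in the scene view and (418,242) in the top view. The other two plates, the bottle, beaker and probe haven't moved, and the arm is clear. Handing in.

```bash
python3 - <<'E'
from h import *
print(manip.hand_in())
E
```

```text
the job is handed in; nothing more can be done
None
```

The red-dot plate is lying flat near the middle of the tray's blue pad, dot up, and the job was handed in at about 17 s of the 72 s allowed.

- **What I did:** I turned over the plate nearest the tray by gripping its sides, swinging it past upright and releasing it so it fell onto the far slope. It showed the red dot, so the other two plates never had to be turned. I then lowered that plate onto the pad until I felt about 5–7 N of contact, opened the fingers slowly and backed straight off.
- **Last checks:** Both camera views after backing off show the dot up. The other two plates, the bottle, beaker, probe and brown look-alikes appear where they started, judged by eye, and the arm is touching nothing.
- **What disagreed:** At half opening the fingertips appeared in the images to stand about 20–25 mm behind the stated TCP. I worked from the images, so the TCP read below the bench (about -11 mm) when the plate reached the pad.
- **Grip shift:** The plate also turned about 8–10° in the grip while being picked up. I corrected the tool tilt before laying it down.

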